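Open a tight slip-lid stock box under a hold-down

ROBOT

A 6-joint arm with a two-finger parallel gripper is mounted at the origin on a cart in front of the work surface, level with it; the furniture and walls round the work are solid. World frame = base frame: x ahead of the robot, y to its left, z up, the work surface at z = 0. Lengths are in m, angles in rad, forces in N, time in s.
With the tool pointing down it reaches from about 0.35 to 0.775 m from the base axis. Payload 7.3 kg.
Tool frame: the origin (TCP) lies between the finger pads; the fingertips stand robot.tcp_to_tips ahead of it and the grasp point (between the pads) lies 2 mm behind it (robot.tcp_to_tips is the distance from the TCP to the fingertips, in m); y points along the fingers, x is the direction in which the jaws open and shut, and the axes are right-handed (so a half turn about y gives the same grasp; the last joint's range is limited). The gripper opens to 92 mm and grips with 3 to 60 N. Pads are 19 mm wide; open, the fingers measure 130 mm over their backs; the gripper's body (75 mm by 190 mm) begins 47 mm behind the grasp point.
Start: joints at [1.114, 0.342, 1.524, -0, 1.275, -0.146], TCP at [0.161, 0.5, 0.244] pointing down, gripper open.
Joint ranges: [-2.53, 2.53], [-0.77, 2.02], [0.04, 2.7], [-1, 4.14], [0.28, 2.66], [-3.11, 3.11]. Speed limits (rad/s): [2.57, 2.57, 3.14, 3.14, 3.14, 3.14].

INTERFACE

Orientations are given as [roll, pitch, yaw] about the fixed x, y, z axes, in that order (R = Rz(yaw) Ry(pitch) Rx(roll)).
In Python, from cell import status, read_camera, get_calibration, robot gives the robot as it stands.
- The arm moves only by the shell command python3 -m creep 'ROWS' [FORCE]. ROWS is JSON, a list of rows, each an object of numbers: "dx", "dy", "dz": the shift along the tool's x, y, z in m; "rx", "ry", "rz": the turn, a rotation vector about the tool's x, y, z in rad; "gripper": the opening, from 0 (shut) to 1 (fully open). A call has 1 to 20 rows; each row is the pose to reach, as a shift and turn from the pose commanded when the call began, along the tool's axes at that moment; what a row does not reach only later rows make up. A row lasts 1/8 s, in which the tool goes at most 62.5 mm and 10.7 degrees, less where a joint would pass 70% of its speed; a pose out of reach is approached as far as the arm can. A call with a gripper value outside its range is refused whole. The fingers move at their own pace and stop on an object; FORCE is the grip in N (left out, the last holds). Time passes only in rows, so rows that repeat a pose let the fingers close. It gives the time, the measured TCP pose, the force and the opening at its end, in the units of the state.
- status.observe(): the state, without advancing time (a new reading comes with each control period).
- read_camera(name): name is "side" or "top"; returns (picture, depth): 384x512x3 uint8, red, green, blue; 384x512 float32, m along the optical axis (not along the pixel's ray), 0 where there is no reading.
- get_calibration(name): a dict with "fx", "fy", "cx", "cy" (pixels), "xyz" and "rotation" of the camera in the world. Camera axes: x right, y down, z forward; pixel columns grow to the right and rows downward; lengths in m; the calibration is good to about 2 mm. A picture is of the moment at which its call begins. get_calibration takes no time and is no camera call.
- robot.hand_in(): hands the job in, once; it reports no verdict.
The state is a dict: "time": time; "qpos": joint angles; "qvel": joint speeds; "joint_efforts": joint torques, N m; "tool_pos": TCP position; "tool_rot": TCP orientation; "contact_force": force on the tool from outside, world axes, zero at the start; "torque": the same for the moment, N m; "opening": finger opening in m.
Only numpy, scipy, OpenCV 4.12 (cv2) and the standard library are available. Lean on these libraries where they do the work, as an engineer would, in place of code of your own. Each camera call takes 0.05 s, during which the arm holds its last target.

TASK

Open the grey stock box for counting: its deep lid is so tight that the whole box would come up with it, so first slide the box along the worktop, never lifting or tipping it, under the lips of the aluminium hold-down until it is gently but fully home against the stop. Then draw the lid straight up off the base and, still holding it, set it down upright, open side down, on the free worktop clear of the hold-down, and let go. Leave the base home with both cartons standing in it, and do not disturb the other things.

Things in the scene. Friction and masses are not known exactly. Their poses are not given: they have to be found in the camera images.
- hold_down: Fixed pale aluminium U: two low rails and a stop bar, 13.5 mm high, no floor. Origin on the worktop, where the base's origin lies when fully home; +x: the way the box slides in, z up. Rails at y +-48.5 mm (inner faces), 121 mm wide outside, from x -50; lips reach in to y +-39, z 8.5 to 13.5 mm, from x -44; stop face at x +47.5, bar 12 mm thick.
- mouth (a point): Point of the hold-down on its axis on the worktop at the open end, 88 mm before its origin (its x -88). From x -50 to -88 mm splayed guide wings open the entrance to about 125 mm. The box starts 180 to 230 mm before the hold-down's origin, 30 to 70 mm off its axis to the -y side, turned up to 0.4 rad.
- box_base: Grey plastic base of the box. Origin: centre of its underside, z up; symmetric, either end may lead. Foot plate 95 (x) by 92 (y), 6 mm thick, corners rounded 12 mm, goes under the lips with 2.5 mm play above and each side; tray 79 by 60 mm, walls 2.5, rim 90 mm up. Box with contents and lid 0.45 to 0.65 kg.
- pads (a point): Centre between two sprung rubber pads on the base's end walls, on its axis 78 mm above its underside. They press on the lid's inside with about 8 N each until the lid has risen about 62 mm, so it resists being drawn with some 8 to 13 N, more than the box weighs; then it comes free.
- box_lid: Deep rigid slip lid, grey, plain pale label on top: 87 (x) by 68 (y), 77 mm tall, walls 2.5. Origin: centre of its open lower rim, z up to its closed top. Closed, its rim is 16 and its top 93 mm above the worktop, axes as the base's; grasp it across the 68 mm. It clears base and cartons when raised more than 74 mm.
- carton_a: Small folding carton 50 x 34 x 80 mm standing in the base, hidden under the lid. Origin: centre of its underside, z up.
- carton_b: Small folding carton 50 x 32 x 82 mm standing in the base, in the other half, hidden under the lid. Origin: centre of its underside, z up.
- two_way_radio: Bystander: black two-way radio lying on the right of the worktop, 151 x 58 x 31 mm.
- vial_21: Bystander: capped vial, 28 mm across, 59 mm high, upright. Origin: centre of its underside.
- vial_10: Bystander: capped vial, 36 mm across, 52 mm high, upright. Origin: centre of its underside.
- tape_roll: Bystander: roll of masking tape lying flat at the front right, 102 mm across, 25 mm high. Origin: centre of its underside.
- carton_1: Bystander: small carton 56 x 34 x 70 mm, standing at the back right. Origin: centre of its underside.
- carton_2: Bystander: small carton 60 x 30 x 78 mm, standing behind the hold-down. Origin: centre of its underside.
There are look-alikes about, which are no part of the job. Leave any purple look-alike of the box_lid alone.

How it is judged:
On the way, in this order (a step that is already met when the one before it is completed fails the run):
1. the box, lid on, is fully home in the hold-down (x of box_base in the frame of hold_down between -0.006 and 0.006 m and y of box_base in the frame of hold_down between -0.006 and 0.006 m and angle between box_base's own z axis and vertical below 0.06 rad and z of box_lid in the frame of box_base below 0.025 m), for 0.2 s.
2. the lid is drawn clear above the base, which stays home (x of box_base in the frame of hold_down between -0.006 and 0.006 m and y of box_base in the frame of hold_down between -0.006 and 0.006 m and angle between box_base's own z axis and vertical below 0.06 rad and z of box_lid in the frame of box_base above 0.092 m), for 0.05 s.
3. the lid is set down upright on the worktop while still held (height (world z) of box_lid between -0.004 and 0.005 m and angle between box_lid's own z axis and vertical below 0.06 rad and horizontal distance between box_lid and hold_down above 0.11 m and contact force between the fingers and box_lid above 0.5 N), for 0.05 s.
At the end, for the whole second after the job is handed in: Base in the hold-down within 6 mm of home (along and across), level within 0.06 rad, both cartons upright in it; lid on the worktop (rim within 5 mm), upright within 0.06 rad, its centre over 110 mm from the hold-down origin; lid and base below 0.02 m/s, released (x of box_base in the frame of hold_down between -0.006 and 0.006 m and y of box_base in the frame of hold_down between -0.006 and 0.006 m and angle between each of box_base, box_lid's own z axis and vertical below 0.06 rad and height (world z) of box_lid between -0.004 and 0.005 m and horizontal distance between box_lid and hold_down above 0.11 m and horizontal distance between each of carton_a, carton_b and box_base below 0.03 m and z of each of carton_a, carton_b in the frame of box_base below 0.015 m and angle between each of carton_a, carton_b's own z axis and vertical below 0.15 rad and linear speed of each of box_lid, box_base below 0.02 m/s and contact force between the fingers and box_lid below 0.1 N); the robot touches nothing.
It fails at once if the base is lifted more than 12 mm off the worktop or tipped more than 0.15 rad (height (world z) of box_base above 0.012 m or angle between box_base's own z axis and vertical above 0.15 rad).
It fails at once if the base is rammed or dragged against the hold-down with more than 60 N (contact force between box_base and hold_down above 60 N).
It fails at once if a bystander is moved more than 30 mm (distance of any of two_way_radio, tape_roll, vial_21, vial_10, carton_1, carton_2 from where it was at the start of the episode above 0.03 m).
It also fails if it takes over 72 s, if anything falls off the work surface, if the arm or the gripper's body presses on something with over 40 N, if the wrist force passes 120 N, or if a joint passes its speed limit or range.

## Working session

There is one attempt and no reset: what is moved stays moved. The work goes in short steps, Python scripts to look and compute and a shell command to move; the robot and the scene stay as the last step left them, time stands still between calls to the robot, and variables do not carry over. Pictures are saved under pics/ and viewed, and the job is handed in when it is done.

```bash
ls; mkdir -p pics; python3 - <<'E'
from cell import status, read_camera, get_calibration, robot
import cv2,numpy as np
print(status.observe()); print(robot.tcp_to_tips)
for n in("side","top"):
    p,d=read_camera(n); np.savez(f"pics/{n}0.npz",p=p,d=d)
    cv2.imwrite(f"pics/{n}0.png",p[:,:,::-1]); print(n,get_calibration(n))
E
```

```text
pics
{'time': 0.0, 'qpos': array([ 1.11399985e+00,  3.42713017e-01,  1.52505602e+00, -2.36033017e-05,
        1.27541320e+00, -1.46010491e-01]), 'qvel': array([ 0.00036954,  0.00175768,  0.00144874,  0.0001838 ,  0.00055441,
       -0.0004784 ]), 'joint_efforts': array([-1.80172092e-04, -4.31245673e+01, -2.44222605e+01,  7.17851752e-02,
        5.59513690e-02, -1.25742054e-04]), 'tool_pos': array([0.16035888, 0.49948499, 0.24303638]), 'tool_rot': array([-1.57058738,  0.00157595,  1.2600174 ]), 'contact_force': array([-0.58641147,  0.27818252, -0.21268869]), 'torque': array([-0.05480669,  0.02845642, -0.01612827]), 'opening': 0.09189476201841591}
0.017
side {'fx': 375.24093603816755, 'fy': 375.24093603816755, 'cx': 254.20678165964384, 'cy': 191.52817038081514, 'xyz': array([0.48437346, 0.7419822 , 0.57150442]), 'rotation': array([-2.13555236, -0.01998111, -3.03949604])}
top {'fx': 384.6927992444525, 'fy': 384.6927992444525, 'cx': 257.90453816429164, 'cy': 187.49342142862426, 'xyz': array([ 0.50879123, -0.02746772,  1.05453907]), 'rotation': array([-3.10092362, -0.00650391, -1.58560425])}
```

View pics/top0.png

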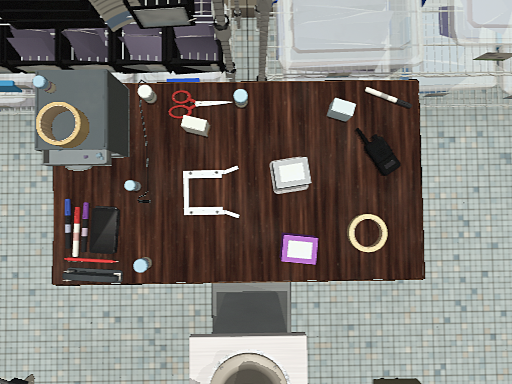

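View pics/side0.png

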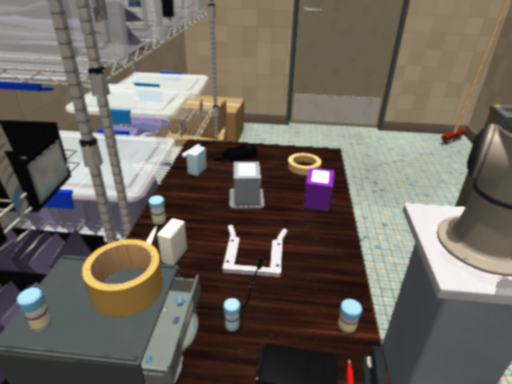

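The top view shows the grey box with its pale label at about (290,175) and the hold-down U at about (183–240, 168–217), opening to image right (world −y). The purple decoy is at (300,250). Next I'll measure both.

```bash
cat > h.py <<'E'
import numpy as np,cv2
from scipy.spatial.transform import Rotation as R
from cell import status, read_camera, get_calibration, robot
def ray(n,uv,z):
    c=get_calibration(n); uv=np.atleast_2d(np.array(uv,float))
    d=np.c_[(uv[:,0]-c['cx'])/c['fx'],(uv[:,1]-c['cy'])/c['fy'],np.ones(len(uv))]
    M=R.from_euler('xyz',c['rotation']).as_matrix(); w=d@M.T
    return c['xyz']+w*((z-c['xyz'][2])/w[:,2])[:,None]
def cloud(n,d):
    c=get_calibration(n); v,u=np.mgrid[:384,:512]
    p=np.stack([(u-c['cx'])/c['fx']*d,(v-c['cy'])/c['fy']*d,d],-1)
    return p@R.from_euler('xyz',c['rotation']).as_matrix().T+c['xyz']
E
python3 - <<'E'
from h import *
for n in('top','side'):
    f=np.load(f'pics/{n}0.npz');p,d=f['p'],f['d'];P=cloud(n,d)
    cv2.imwrite(f'pics/{n}z.png',cv2.resize(p[140:240,160:340] if n=='top' else p[150:290,200:350],None,fx=4,fy=4,interpolation=cv2.INTER_CUBIC)[:,:,::-1])
    hsv=cv2.cvtColor(p,cv2.COLOR_RGB2HSV)
    white=((hsv[...,1]<50)&(hsv[...,2]>170)).astype(np.uint8)
    if n=='top': grey=((hsv[...,1]<60)&(hsv[...,2]>110)).astype(np.uint8)
    else: grey=white
    ms=[('white',white,.0)]+([('grey',grey,0)] if n=='top' else [])
    for nm,m,_ in ms:
        cs,_=cv2.findContours(m,cv2.RETR_EXTERNAL,cv2.CHAIN_APPROX_NONE)
        for c in cs:
            a=cv2.contourArea(c)
            x,y,w,h=cv2.boundingRect(c)
            if a<60 or not((150<x<330 and 120<y<280)): continue
            mm=np.zeros(m.shape,np.uint8);cv2.drawContours(mm,[c],-1,1,-1);mm&=m
            Z=P[...,2][mm>0]
            print(n,nm,a,(x,y,w,h),cv2.minAreaRect(c),'z',np.round(np.percentile(Z,[5,50,95]),4))
            print(' ctr',np.round(np.median(P[mm>0],0),4))
    # heights of box top
    
E
```

```text
top white 381.0 (287, 240, 26, 19) ((299.4257507324219, 249.24258422851562), (24.776426315307617, 16.915632247924805), 5.710593223571777) z [0.074  0.0768 0.0798]
 ctr [ 0.3911 -0.1366  0.0768]
top white 730.5 (183, 166, 57, 52) ((210.85205078125, 192.04571533203125), (51.052276611328125, 55.30663299560547), 88.78113555908203) z [0.0079 0.0128 0.016 ]
 ctr [0.5377 0.1161 0.0128]
top white 892.0 (270, 157, 41, 31) ((289.900146484375, 171.8759765625), (27.687835693359375, 38.075714111328125), 80.90972137451172) z [0.0885 0.0925 0.0956]
 ctr [ 0.5859 -0.1181  0.0925]
top grey 381.5 (287, 240, 26, 19) ((299.4257507324219, 249.24256896972656), (24.776426315307617, 16.915632247924805), 5.710593223571777) z [0.074  0.0768 0.0798]
 ctr [ 0.3911 -0.1366  0.0768]
top grey 770.0 (183, 166, 57, 52) ((210.58599853515625, 192.04074096679688), (51.07354736328125, 55.83842468261719), 88.78113555908203) z [0.0059 0.0128 0.016 ]
 ctr [0.5406 0.117  0.0128]
top grey 1200.0 (269, 157, 43, 37) ((290.0946044921875, 174.5675811767578), (34.03059005737305, 38.798160552978516), 80.53767395019531) z [0.0026 0
[... 567 characters left out ...]
0007 0.078  0.0795]
 ctr [0.7157 0.1378 0.078 ]
side white 177.5 (311, 170, 18, 13) ((319.5, 176.0), (12.0, 17.0), 90.0) z [0.0765 0.0779 0.0794]
 ctr [ 0.3893 -0.1324  0.0779]
side white 341.0 (235, 162, 25, 16) ((247.0, 169.5), (15.0, 24.0), 90.0) z [0.0922 0.0936 0.0951]
 ctr [ 0.5828 -0.1133  0.0936]
side white 122.0 (183, 144, 21, 13) ((193.41177368164062, 151.64707946777344), (9.510366439819336, 21.16823387145996), 57.528804779052734) z [0.0011 0.0696 0.0714]
 ctr [ 0.758  -0.2581  0.0696]
side white 18391.5 (241, 124, 271, 214) ((378.7022399902344, 208.77719116210938), (245.9574432373047, 215.0016326904297), 70.83982849121094) z [-0.8028 -0.7936  0.0027]
 ctr [-0.0813 -1.4572 -0.7936]
```

```bash
python3 - <<'E'
from h import *
f=np.load('pics/top0.npz');P=cloud('top',f['d'])
for (u0,u1,v0,v1,zl,zh,nm) in [(255,325,145,205,.085,.105,'lid'),(255,325,145,205,.002,.012,'foot'),(170,250,155,230,.007,.02,'hd')]:
    Q=P[v0:v1,u0:u1].reshape(-1,3);Q=Q[(Q[:,2]>zl)&(Q[:,2]<zh)]
    r=cv2.minAreaRect(Q[:,:2].astype(np.float32)*1000)
    print(nm,len(Q),np.median(Q,0),r,cv2.boxPoints(r).round(1).tolist())
E
```

```text
lid 936 [ 0.58508784 -0.11775253  0.09257749] ((585.0365600585938, -118.09648132324219), (67.9946517944336, 86.79359436035156), 8.287230491638184) [[545.0999755859375, -80.0999984741211], [557.5999755859375, -165.89999389648438], [624.9000244140625, -156.10000610351562], [612.4000244140625, -70.30000305175781]]
foot 386 [ 0.55394336 -0.10894026  0.00388357] ((586.140625, -122.20194244384766), (189.4638214111328, 162.14694213867188), 89.1417007446289) [[503.70001220703125, -215.6999969482422], [665.7999877929688, -218.10000610351562], [668.5999755859375, -28.700000762939453], [506.5, -26.299999237060547]]
hd 861 [0.54452077 0.11607991 0.01292425] ((541.0211181640625, 94.34034729003906), (138.7154541015625, 147.75009155273438), 0.40288716554641724) [[471.1000061035156, 167.6999969482422], [472.20001220703125, 20.0], [610.9000244140625, 21.0], [609.9000244140625, 168.6999969482422]]
```

```bash
python3 - <<'E'
from h import *
for n,w in (('top',(170,250,155,230)),('side',(210,300,220,285))):
    f=np.load(f'pics/{n}0.npz');P=cloud(n,f['d']);u0,u1,v0,v1=w
    # white-mask based ray cast to z=.0135
    hsv=cv2.cvtColor(f['p'],cv2.COLOR_RGB2HSV)
    m=(hsv[...,1]<60)&(hsv[...,2]>140)
    v,u=np.nonzero(m[v0:v1,u0:u1]);Q=ray(n,np.c_[u+u0,v+v0],.0135)
    h=P[v0:v1,u0:u1][v,u][:,2]; Q=Q[(h>.0105)&(h<.017)]
    for s in(-1,1):
        q=Q[((Q[:,0]-.541)*s>30e-3)&(Q[:,1]>.065)&(Q[:,1]<.15)]
        vx,vy,x0,y0=cv2.fitLine(q[:,:2].astype(np.float32),cv2.DIST_L2,0,.01,.01).ravel()
        print(n,'rail',s,len(q),'ang',np.degrees(np.arctan2(vy,vx)),'x at y=.109',x0+(.109-y0)*vx/vy, 'xrange',np.percentile(q[:,0],[1,99]))
    q=Q[(abs(Q[:,0]-.541)<.035)&(Q[:,1]>.13)]
    vx,vy,x0,y0=cv2.fitLine(q[:,:2].astype(np.float32),cv2.DIST_L2,0,.01,.01).ravel()
    print(n,'stop',len(q),'ang',np.degrees(np.arctan2(vy,vx)),'y at x=.541',y0+(.541-x0)*vy/vx,np.percentile(q[:,1],[1,99]))
    u0,u1,v0,v1=(255,325,145,205) if n=='top' else (225,270,150,190)
    q=P[v0:v1,u0:u1].reshape(-1,3);q=q[(q[:,2]>.088)&(q[:,2]<.099)];r=cv2.minAreaRect(q[:,:2].astype(np.float32)*1000);print('lid',r)
E
```

```text
top rail -1 222 ang 88.59196 x at y=.109 0.49091208 xrange [0.48098875 0.50084462]
top rail 1 204 ang 89.2784 x at y=.109 0.5908972 xrange [0.58107718 0.60086288]
top stop 95 ang 0.28993452 y at x=.541 0.16134892 [0.1568001  0.16763477]
lid ((585.0227661132812, -118.11750793457031), (67.99078369140625, 86.79431915283203), 8.32163143157959)
side rail -1 246 ang -89.83415 x at y=.109 0.48860863 xrange [0.47800747 0.49884546]
side rail 1 238 ang -89.555405 x at y=.109 0.5879513 xrange [0.57726921 0.5983848 ]
side stop 147 ang 0.97672683 y at x=.541 0.1652062 [0.15785154 0.1734696 ]
lid ((581.9378051757812, -114.91407012939453), (67.39763641357422, 89.01878356933594), 8.438398361206055)
```

View pics/topz.png

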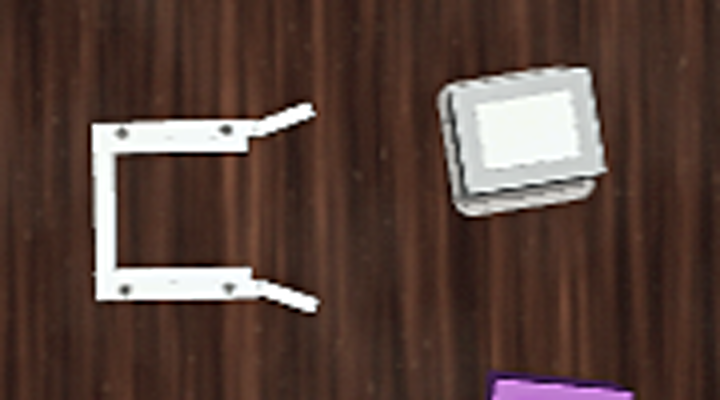

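```bash
cat >> h.py <<'E'
def togo(x,y,z,yaw):
    s=status.observe();M=R.from_euler('xyz',s['tool_rot'])
    d=M.inv().apply(np.array([x,y,z])-s['tool_pos'])
    T=R.from_euler('xyz',[-np.pi/2,0,yaw]); rv=(M.inv()*T).as_rotvec()
    print('t',round(s['time'],2),'pos',s['tool_pos'].round(4),'rot',s['tool_rot'].round(4),'F',s['contact_force'].round(2),'T',s['torque'].round(2),'open',round(s['opening'],4))
    print('d',d.round(4),'r',rv.round(4))
E
python3 -c "
from h import *
togo(.5835,-.1165,.2,.145)"
```

```text
t 0.1 pos [0.1604 0.4995 0.2431] rot [-1.5706e+00  1.4000e-03  1.2600e+00] F [-0.26  0.04 -0.52] T [0.03 0.02 0.02] open 0.0919
d [-0.4571  0.0437 -0.5912] r [ 6.000e-04  1.115e+00 -1.300e-03]
```

```bash
python3 -m creep '[{"dx":-0.05,"dz":-0.065,"ry":0.12,"gripper":1},{"dx":-0.10,"dz":-0.13,"ry":0.25},{"dx":-0.15,"dz":-0.195,"ry":0.4},{"dx":-0.20,"dz":-0.26,"ry":0.55},{"dx":-0.25,"dz":-0.325,"ry":0.7},{"dx":-0.30,"dz":-0.39,"ry":0.85},{"dx":-0.35,"dz":-0.455,"ry":1.0},{"dx":-0.40,"dz":-0.52,"ry":1.1},{"dx":-0.44,"dz":-0.57,"ry":1.115},{"dx":-0.457,"dz":-0.591,"ry":1.115},{"dx":-0.457,"dz":-0.591,"ry":1.115},{"dx":-0.457,"dz":-0.591,"ry":1.115},{"dx":-0.457,"dz":-0.591,"ry":1.115},{"dx":-0.457,"dz":-0.591,"ry":1.115},{"dx":-0.457,"dz":-0.591,"ry":1.115},{"dx":-0.457,"dz":-0.591,"ry":1.115}]' 40; python3 - <<'E'
from h import *
togo(.5835,-.1165,.065,.145)
for n in("side","top"):
    p,d=read_camera(n); np.savez(f"pics/{n}1.npz",p=p,d=d)
    cv2.imwrite(f"pics/{n}1.png",p[:,:,::-1])
E
```

```text
t 0.1 pos [0.1604 0.4995 0.2431] rot [-1.5706e+00  1.4000e-03  1.2600e+00] F [-0.26  0.04 -0.52] T [0.03 0.02 0.02] open 0.0919
d [-0.4569  0.1787 -0.5913] r [ 6.000e-04  1.115e+00 -1.300e-03]invalid input at $[0]: expected keys dx, dy, dz, rx, ry, rz, gripper
```

```bash
python3 -m creep '[{"dx":-0.05,"dy":0,"dz":-0.065,"rx":0,"ry":0.12,"rz":0,"gripper":1},{"dx":-0.10,"dy":0,"dz":-0.13,"rx":0,"ry":0.25,"rz":0,"gripper":1},{"dx":-0.20,"dy":0,"dz":-0.26,"rx":0,"ry":0.5,"rz":0,"gripper":1},{"dx":-0.20,"dy":0,"dz":-0.26,"rx":0,"ry":0.5,"rz":0,"gripper":1},{"dx":-0.30,"dy":0,"dz":-0.39,"rx":0,"ry":0.8,"rz":0,"gripper":1},{"dx":-0.30,"dy":0,"dz":-0.39,"rx":0,"ry":0.8,"rz":0,"gripper":1},{"dx":-0.40,"dy":0,"dz":-0.52,"rx":0,"ry":1.1,"rz":0,"gripper":1},{"dx":-0.40,"dy":0,"dz":-0.52,"rx":0,"ry":1.1,"rz":0,"gripper":1},{"dx":-0.457,"dy":0,"dz":-0.591,"rx":0,"ry":1.115,"rz":0,"gripper":1},{"dx":-0.457,"dy":0,"dz":-0.591,"rx":0,"ry":1.115,"rz":0,"gripper":1},{"dx":-0.457,"dy":0,"dz":-0.591,"rx":0,"ry":1.115,"rz":0,"gripper":1},{"dx":-0.457,"dy":0,"dz":-0.591,"rx":0,"ry":1.115,"rz":0,"gripper":1},{"dx":-0.457,"dy":0,"dz":-0.591,"rx":0,"ry":1.115,"rz":0,"gripper":1},{"dx":-0.457,"dy":0,"dz":-0.591,"rx":0,"ry":1.115,"rz":0,"gripper":1},{"dx":-0.457,"dy":0,"dz":-0.591,"rx":0,"ry":1.115,"rz":0,"gripper":1}]' 40; python3 - <<'E'
from h import *
togo(.5835,-.1165,.065,.145)
for n in("side","top"):
    p,d=read_camera(n); np.savez(f"pics/{n}1.npz",p=p,d=d)
    cv2.imwrite(f"pics/{n}1.png",p[:,:,::-1])
E
```

```text
time: 2.08
tool_pos: [0.583, -0.1147, 0.244]
tool_rot: [-1.57, 0.0, 0.146]
contact_force: [0.3, -0.6, 0.5]
opening: 0.0917
t 2.08 pos [ 0.583  -0.1147  0.244 ] rot [-1.5704  0.      0.1463] F [ 0.32 -0.55  0.51] T [-0.07  0.02 -0.05] open 0.0917
d [ 0.0003  0.179  -0.0019] r [-0.0004  0.0013 -0.    ]
```

View pics/side1.png

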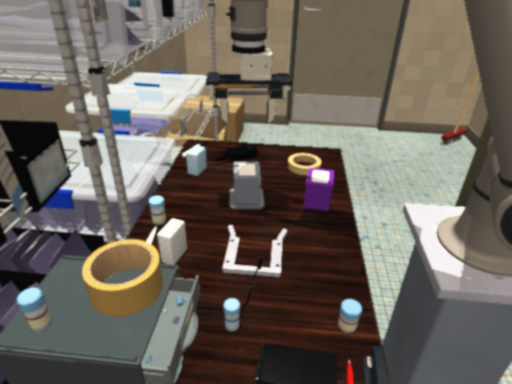

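View pics/top1.png

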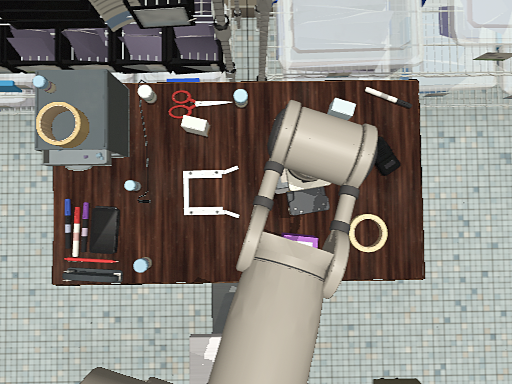

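Side view: the fingers at u≈215 and 275 straddle the box, which is centred at u≈247. Descending to grasp height.

```bash
python3 -m creep '[{"dx":0,"dy":0.04,"dz":-0.002,"rx":0,"ry":0,"rz":0,"gripper":1},{"dx":0,"dy":0.08,"dz":-0.002,"rx":0,"ry":0,"rz":0,"gripper":1},{"dx":0,"dy":0.11,"dz":-0.002,"rx":0,"ry":0,"rz":0,"gripper":1},{"dx":0,"dy":0.13,"dz":-0.002,"rx":0,"ry":0,"rz":0,"gripper":1},{"dx":0,"dy":0.145,"dz":-0.002,"rx":0,"ry":0,"rz":0,"gripper":1},{"dx":0,"dy":0.16,"dz":-0.002,"rx":0,"ry":0,"rz":0,"gripper":1},{"dx":0,"dy":0.17,"dz":-0.002,"rx":0,"ry":0,"rz":0,"gripper":1},{"dx":0,"dy":0.179,"dz":-0.002,"rx":0,"ry":0,"rz":0,"gripper":1},{"dx":0,"dy":0.179,"dz":-0.002,"rx":0,"ry":0,"rz":0,"gripper":1},{"dx":0,"dy":0.179,"dz":-0.002,"rx":0,"ry":0,"rz":0,"gripper":1},{"dx":0,"dy":0.179,"dz":-0.002,"rx":0,"ry":0,"rz":0,"gripper":1}]' 40; python3 - <<'E'
from h import *
togo(.5835,-.1165,.065,.145)
for n in("side",):
    p,d=read_camera(n)
    cv2.imwrite(f"pics/{n}2.png",cv2.resize(p[110:230,180:330],None,fx=4,fy=4,interpolation=cv2.INTER_CUBIC)[:,:,::-1])
E
```

```text
time: 3.55
tool_pos: [0.5841, -0.1181, 0.0652]
tool_rot: [-1.571, -0.001, 0.145]
contact_force: [0.0, 0.5, -0.6]
opening: 0.0922
t 3.55 pos [ 0.5841 -0.1181  0.0652] rot [-1.5712e+00 -9.0000e-04  1.4500e-01] F [ 0.02  0.54 -0.56] T [-0.04  0.05  0.02] open 0.0922
d [-0.0003  0.0002  0.0016] r [ 0.0004 -0.      0.0009]
```

View pics/side2.png

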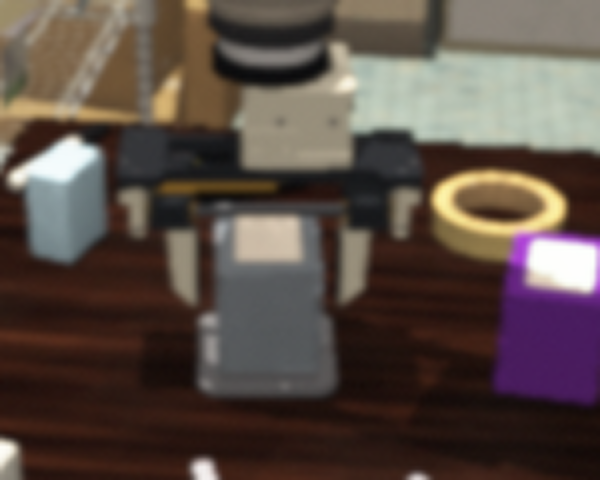

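The fingers straddle the lid with equal gaps, about 18 px on each side of the zoomed view. Closing now.

```bash
python3 -m creep '[{"dx":0,"dy":0,"dz":0,"rx":0,"ry":0,"rz":0,"gripper":0.82},{"dx":0,"dy":0,"dz":0,"rx":0,"ry":0,"rz":0,"gripper":0.78},{"dx":0,"dy":0,"dz":0,"rx":0,"ry":0,"rz":0,"gripper":0.74},{"dx":0,"dy":0,"dz":0,"rx":0,"ry":0,"rz":0,"gripper":0.6},{"dx":0,"dy":0,"dz":0,"rx":0,"ry":0,"rz":0,"gripper":0.5},{"dx":0,"dy":0,"dz":0,"rx":0,"ry":0,"rz":0,"gripper":0.5},{"dx":0,"dy":0,"dz":0,"rx":0,"ry":0,"rz":0,"gripper":0.5},{"dx":0,"dy":0,"dz":0,"rx":0,"ry":0,"rz":0,"gripper":0.5}]' 40; python3 - <<'E'
from h import *
togo(.5396,-.0215,.065,0)
E
```

```text
time: 4.6
tool_pos: [0.584, -0.1179, 0.0648]
tool_rot: [-1.571, -0.001, 0.145]
contact_force: [2.3, 0.2, -1.7]
opening: 0.0677
t 4.6 pos [ 0.584  -0.1179  0.0648] rot [-1.5709e+00 -5.0000e-04  1.4500e-01] F [ 2.3   0.22 -1.73] T [-0.01 -0.33 -0.02] open 0.0677
d [-0.03   -0.0002  0.1018] r [0.     0.145  0.0005]
```

```bash
python3 -m creep '[{"dx":-0.0034,"dy":0,"dz":0.0074,"rx":0,"ry":0.015,"rz":0,"gripper":0.5},{"dx":-0.0068,"dy":0,"dz":0.0148,"rx":0,"ry":0.03,"rz":0,"gripper":0.5},{"dx":-0.0102,"dy":0,"dz":0.0222,"rx":0,"ry":0.045,"rz":0,"gripper":0.5},{"dx":-0.0136,"dy":0,"dz":0.0296,"rx":0,"ry":0.06,"rz":0,"gripper":0.5},{"dx":-0.017,"dy":0,"dz":0.037,"rx":0,"ry":0.075,"rz":0,"gripper":0.5},{"dx":-0.0204,"dy":0,"dz":0.0444,"rx":0,"ry":0.09,"rz":0,"gripper":0.5},{"dx":-0.0238,"dy":0,"dz":0.0518,"rx":0,"ry":0.105,"rz":0,"gripper":0.5},{"dx":-0.0272,"dy":0,"dz":0.0592,"rx":0,"ry":0.12,"rz":0,"gripper":0.5},{"dx":-0.0306,"dy":0,"dz":0.0666,"rx":0,"ry":0.135,"rz":0,"gripper":0.5},{"dx":-0.0337,"dy":0,"dz":0.0737,"rx":0,"ry":0.145,"rz":0,"gripper":0.5},{"dx":-0.0337,"dy":0,"dz":0.0737,"rx":0,"ry":0.145,"rz":0,"gripper":0.5},{"dx":-0.0337,"dy":0,"dz":0.0737,"rx":0,"ry":0.145,"rz":0,"gripper":0.5}]' 40; python3 - <<'E'
from h import *
togo(.5396,.1098,.065,0)
for n in("side","top"):
    p,d=read_camera(n); np.savez(f"pics/{n}3.npz",p=p,d=d)
    q=p[120:290,190:340] if n=='side' else p[130:240,160:340]
    cv2.imwrite(f"pics/{n}3.png",cv2.resize(q,None,fx=4 if n=='top' else 3.5,fy=4 if n=='top' else 3.5,interpolation=cv2.INTER_CUBIC)[:,:,::-1])
E
```

```text
time: 6.1
tool_pos: [0.5391, -0.0492, 0.0648]
tool_rot: [-1.57, 0.002, 0.0]
contact_force: [-2.8, 2.4, 5.6]
opening: 0.0679
t 6.1 pos [ 0.5391 -0.0492  0.0648] rot [-1.5696e+00  1.6000e-03  1.0000e-04] F [-2.83  2.38  5.63] T [ 0.18  0.29 -0.05] open 0.0679
d [ 0.0006 -0.      0.159 ] r [-0.0012  0.0001 -0.0016]
```

View pics/side3.png

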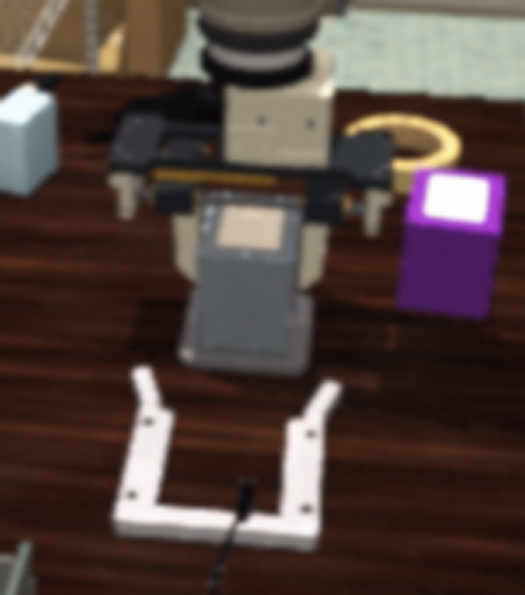

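View pics/top3.png

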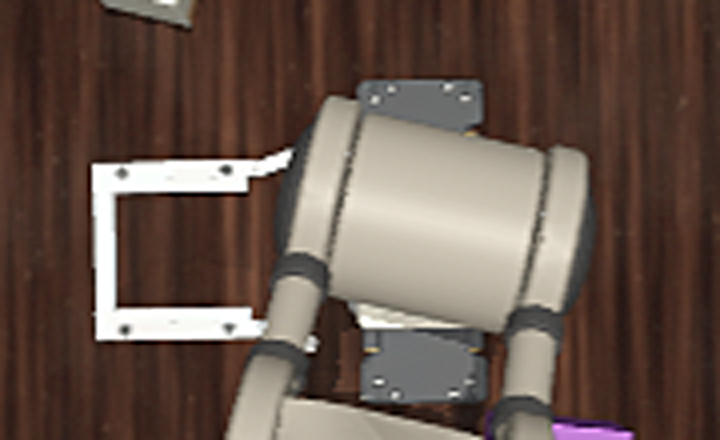

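Side view: the box is upright, facing the mouth and level with it. I'll measure the lateral offset and yaw in that same view.

```bash
python3 - <<'E'
from h import *
f=np.load('pics/side3.npz');P=cloud('side',f['d'])[120:290,190:340].reshape(-1,3)
# lid front face points
q=P[(P[:,2]>.02)&(P[:,2]<.085)&(abs(P[:,0]-.538)<.045)&(P[:,1]>-.02)&(P[:,1]<.02)]
vx,vy,x0,y0=cv2.fitLine(q[:,:2].astype(np.float32),cv2.DIST_L2,0,.01,.01).ravel()
print('face',len(q),q.mean(0),np.percentile(q[:,0],[0,1,99,100]),'ang',np.degrees(np.arctan2(vy,vx)),'tilt',np.polyfit(q[:,2],q[:,1],1))
q=P[(P[:,2]>.002)&(P[:,2]<.010)&(abs(P[:,0]-.538)<.06)&(P[:,1]>-.06)&(P[:,1]<.01)]
print('foot',len(q),np.percentile(q[:,0],[0,1,99,100]),np.percentile(q[:,1],[0,50,100]), np.median(q[:,2]))
q=P[(P[:,2]>.088)&(P[:,2]<.098)&(abs(P[:,0]-.538)<.05)&(P[:,1]>-.1)&(P[:,1]<.01)]
print('top',len(q),np.percentile(q[:,0],[0,1,99,100]),np.percentile(q[:,1],[0,50,100]))
q=P[(P[:,2]>.0105)&(P[:,2]<.0165)&(P[:,1]>.06)]
print('hd',len(q),np.percentile(q[:,0],[0,1,99,100]),np.percentile(q[:,1],[0,1,99,100]))
E
```

```text
face 620 [ 0.53709771 -0.00468195  0.05330474] [0.50327529 0.50353569 0.57058671 0.57092048] ang 0.115246564 tilt [ 0.00013603 -0.0046892 ]
foot 250 [0.48195356 0.49129037 0.58240545 0.58958027] [-0.05941033 -0.00884017  0.00214848] 0.006154587997261263
top 515 [0.48886844 0.49148065 0.58477976 0.5872854 ] [-0.0917033  -0.035694   -0.00050048]
hd 812 [0.47769049 0.47835399 0.59781887 0.5991015 ] [0.06049646 0.06362378 0.1709755  0.17266819]
```

```bash
python3 -m creep '[{"dx":0.001,"dy":0,"dz":0.005,"rx":0,"ry":0,"rz":0,"gripper":0.5},{"dx":0.001,"dy":0,"dz":0.010,"rx":0,"ry":0,"rz":0,"gripper":0.5},{"dx":0.001,"dy":0,"dz":0.016,"rx":0,"ry":0,"rz":0,"gripper":0.5},{"dx":0.001,"dy":0,"dz":0.022,"rx":0,"ry":0,"rz":0,"gripper":0.5},{"dx":0.001,"dy":0,"dz":0.028,"rx":0,"ry":0,"rz":0,"gripper":0.5},{"dx":0.001,"dy":0,"dz":0.034,"rx":0,"ry":0,"rz":0,"gripper":0.5},{"dx":0.001,"dy":0,"dz":0.040,"rx":0,"ry":0,"rz":0,"gripper":0.5},{"dx":0.001,"dy":0,"dz":0.046,"rx":0,"ry":0,"rz":0,"gripper":0.5},{"dx":0.001,"dy":0,"dz":0.051,"rx":0,"ry":0,"rz":0,"gripper":0.5},{"dx":0.001,"dy":0,"dz":0.055,"rx":0,"ry":0,"rz":0,"gripper":0.5},{"dx":0.001,"dy":0,"dz":0.055,"rx":0,"ry":0,"rz":0,"gripper":0.5}]' 40; python3 - <<'E'
from h import *
togo(.5402,.1098,.065,0)
n='side'
p,d=read_camera(n); np.savez(f"pics/{n}4.npz",p=p,d=d)
q=p[120:290,190:340]
cv2.imwrite(f"pics/{n}4.png",cv2.resize(q,None,fx=3.5,fy=3.5,interpolation=cv2.INTER_CUBIC)[:,:,::-1])
P=cloud('side',d)[120:290,190:340].reshape(-1,3)
q=P[(P[:,2]>.02)&(P[:,2]<.085)&(abs(P[:,0]-.538)<.045)&(P[:,1]>.03)&(P[:,1]<.07)]
print(q.mean(0),np.percentile(q[:,0],[1,99]),'yaw',np.polyfit(q[:,0],q[:,1],1)[0])
E
```

```text
time: 7.58
tool_pos: [0.5408, 0.0059, 0.0647]
tool_rot: [-1.57, -0.0, 0.0]
contact_force: [0.4, 2.0, 3.0]
opening: 0.0675
t 7.58 pos [0.5408 0.0059 0.0647] rot [-1.5699e+00 -1.0000e-04  1.0000e-04] F [0.38 1.98 3.03] T [-0.14  0.03  0.01] open 0.0675
d [-0.0006 -0.0002  0.1039] r [-0.0009  0.0001  0.0001]
[0.53815947 0.05028794 0.05296288] [0.50510309 0.57091244] yaw 0.003636052305264327
```

View pics/side4.png

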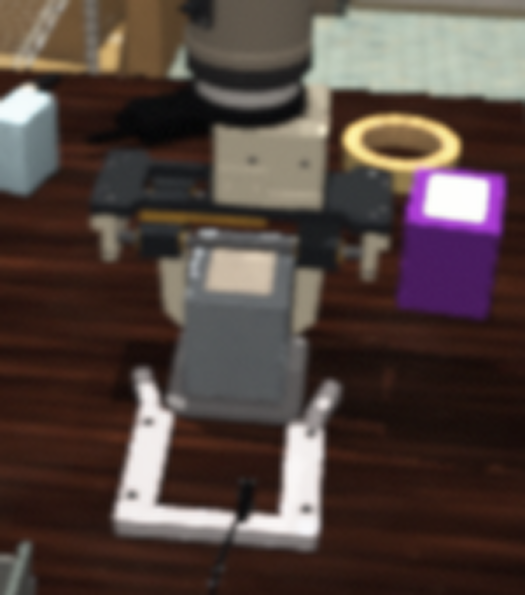

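The foot's leading edge sits between the wings and is centred: lid 0.5382 against hold-down axis 0.5382 in the same view. I'll continue in small stages.

```bash
python3 -m creep '[{"dx":0,"dy":0,"dz":0.004,"rx":0,"ry":0,"rz":0,"gripper":0.5},{"dx":0,"dy":0,"dz":0.008,"rx":0,"ry":0,"rz":0,"gripper":0.5},{"dx":0,"dy":0,"dz":0.012,"rx":0,"ry":0,"rz":0,"gripper":0.5},{"dx":0,"dy":0,"dz":0.016,"rx":0,"ry":0,"rz":0,"gripper":0.5},{"dx":0,"dy":0,"dz":0.020,"rx":0,"ry":0,"rz":0,"gripper":0.5},{"dx":0,"dy":0,"dz":0.020,"rx":0,"ry":0,"rz":0,"gripper":0.5}]' 40;
python3 -m creep '[{"dx":0,"dy":0,"dz":0.004,"rx":0,"ry":0,"rz":0,"gripper":0.5},{"dx":0,"dy":0,"dz":0.008,"rx":0,"ry":0,"rz":0,"gripper":0.5},{"dx":0,"dy":0,"dz":0.012,"rx":0,"ry":0,"rz":0,"gripper":0.5},{"dx":0,"dy":0,"dz":0.016,"rx":0,"ry":0,"rz":0,"gripper":0.5},{"dx":0,"dy":0,"dz":0.020,"rx":0,"ry":0,"rz":0,"gripper":0.5},{"dx":0,"dy":0,"dz":0.020,"rx":0,"ry":0,"rz":0,"gripper":0.5}]' 40
```

```text
time: 8.38
tool_pos: [0.5408, 0.0258, 0.0647]
tool_rot: [-1.57, -0.0, 0.0]
contact_force: [0.3, -0.4, 3.7]
opening: 0.0679
time: 9.12
tool_pos: [0.5408, 0.0458, 0.0647]
tool_rot: [-1.57, -0.0, 0.0]
contact_force: [1.2, 0.1, 3.3]
opening: 0.0675
```

```bash
python3 -m creep '[{"dx":0,"dy":0,"dz":0.004,"rx":0,"ry":0,"rz":0,"gripper":0.5},{"dx":0,"dy":0,"dz":0.008,"rx":0,"ry":0,"rz":0,"gripper":0.5},{"dx":0,"dy":0,"dz":0.012,"rx":0,"ry":0,"rz":0,"gripper":0.5},{"dx":0,"dy":0,"dz":0.016,"rx":0,"ry":0,"rz":0,"gripper":0.5},{"dx":0,"dy":0,"dz":0.020,"rx":0,"ry":0,"rz":0,"gripper":0.5},{"dx":0,"dy":0,"dz":0.020,"rx":0,"ry":0,"rz":0,"gripper":0.5}]' 40;
python3 -m creep '[{"dx":0,"dy":0,"dz":0.004,"rx":0,"ry":0,"rz":0,"gripper":0.5},{"dx":0,"dy":0,"dz":0.008,"rx":0,"ry":0,"rz":0,"gripper":0.5},{"dx":0,"dy":0,"dz":0.012,"rx":0,"ry":0,"rz":0,"gripper":0.5},{"dx":0,"dy":0,"dz":0.016,"rx":0,"ry":0,"rz":0,"gripper":0.5},{"dx":0,"dy":0,"dz":0.020,"rx":0,"ry":0,"rz":0,"gripper":0.5},{"dx":0,"dy":0,"dz":0.020,"rx":0,"ry":0,"rz":0,"gripper":0.5}]' 40
python3 - <<'E'
from h import *
togo(.5402,.1098,.065,0)
n='side'
p,d=read_camera(n)
P=cloud('side',d)[120:310,190:340].reshape(-1,3)
q=P[(P[:,2]>.02)&(P[:,2]<.085)&(abs(P[:,0]-.538)<.045)&(P[:,1]>.11)&(P[:,1]<.15)]
print(q.mean(0),np.percentile(q[:,0],[1,99]),'yaw',np.polyfit(q[:,0],q[:,1],1)[0])
q=P[(P[:,2]>.0105)&(P[:,2]<.0165)&(P[:,1]>.148)&(abs(P[:,0]-.538)<.03)]
print('stop',np.percentile(q[:,1],[0,2,50,98,100]))
E
```

```text
time: 9.88
tool_pos: [0.5408, 0.0658, 0.0647]
tool_rot: [-1.57, -0.0, 0.0]
contact_force: [0.8, 0.1, 3.7]
opening: 0.068
time: 10.62
tool_pos: [0.5407, 0.0858, 0.0647]
tool_rot: [-1.57, -0.0, 0.0]
contact_force: [0.8, -0.7, 4.4]
opening: 0.0677
t 10.62 pos [0.5407 0.0858 0.0647] rot [-1.57e+00 -1.00e-04  1.00e-04] F [ 0.79 -0.74  4.38] T [-0.37  0.03 -0.03] open 0.0677
d [-0.0005 -0.0003  0.024 ] r [-0.0008  0.0001  0.0001]
[0.53837875 0.13017163 0.05314146] [0.50513911 0.57133787] yaw 0.013154750385233277
stop [0.15676511 0.15785927 0.1661409  0.21669542 0.27149784]
```

```bash
python3 -m creep '[{"dx":0,"dy":0,"dz":0.003,"rx":0,"ry":0,"rz":0,"gripper":0.5},{"dx":0,"dy":0,"dz":0.006,"rx":0,"ry":0,"rz":0,"gripper":0.5},{"dx":0,"dy":0,"dz":0.009,"rx":0,"ry":0,"rz":0,"gripper":0.5},{"dx":0,"dy":0,"dz":0.012,"rx":0,"ry":0,"rz":0,"gripper":0.5},{"dx":0,"dy":0,"dz":0.015,"rx":0,"ry":0,"rz":0,"gripper":0.5},{"dx":0,"dy":0,"dz":0.017,"rx":0,"ry":0,"rz":0,"gripper":0.5},{"dx":0,"dy":0,"dz":0.018,"rx":0,"ry":0,"rz":0,"gripper":0.5},{"dx":0,"dy":0,"dz":0.018,"rx":0,"ry":0,"rz":0,"gripper":0.5}]' 40
python3 -m creep '[{"dx":0,"dy":0,"dz":0.0007,"rx":0,"ry":0,"rz":0,"gripper":0.5},{"dx":0,"dy":0,"dz":0.0014,"rx":0,"ry":0,"rz":0,"gripper":0.5},{"dx":0,"dy":0,"dz":0.002,"rx":0,"ry":0,"rz":0,"gripper":0.5},{"dx":0,"dy":0,"dz":0.002,"rx":0,"ry":0,"rz":0,"gripper":0.5}]' 40
```

```text
time: 11.68
tool_pos: [0.5408, 0.1032, 0.0647]
tool_rot: [-1.571, -0.0, 0.0]
contact_force: [0.1, -3.1, 4.9]
opening: 0.0678
time: 12.18
tool_pos: [0.5407, 0.1051, 0.0647]
tool_rot: [-1.571, 0.0, -0.0]
contact_force: [1.1, -4.9, 4.6]
opening: 0.068
```

```bash
python3 -m creep '[{"dx":0,"dy":0,"dz":0.0005,"rx":0,"ry":0,"rz":0,"gripper":0.5},{"dx":0,"dy":0,"dz":0.001,"rx":0,"ry":0,"rz":0,"gripper":0.5},{"dx":0,"dy":0,"dz":0.001,"rx":0,"ry":0,"rz":0,"gripper":0.5}]' 40
```

```text
time: 12.55
tool_pos: [0.5407, 0.106, 0.0647]
tool_rot: [-1.571, 0.0, -0.0]
contact_force: [0.7, -5.7, 4.6]
opening: 0.0679
```

```bash
python3 -m creep '[{"dx":0,"dy":0,"dz":0.0005,"rx":0,"ry":0,"rz":0,"gripper":0.5},{"dx":0,"dy":0,"dz":0.001,"rx":0,"ry":0,"rz":0,"gripper":0.5},{"dx":0,"dy":0,"dz":0.001,"rx":0,"ry":0,"rz":0,"gripper":0.5}]' 40
python3 - <<'E'
from h import *
n='side'
p,d=read_camera(n);np.savez('pics/side5.npz',p=p,d=d)
cv2.imwrite(f"pics/{n}5.png",cv2.resize(p[160:290,200:330],None,fx=4.5,fy=4.5,interpolation=cv2.INTER_CUBIC)[:,:,::-1])
P=cloud('side',d)[120:310,190:340].reshape(-1,3)
q=P[(P[:,2]>.02)&(P[:,2]<.085)&(abs(P[:,0]-.538)<.045)&(P[:,1]>.135)&(P[:,1]<.16)]
print(q.mean(0),np.percentile(q[:,0],[1,99]),'yaw',np.polyfit(q[:,0],q[:,1],1)[0])
E
```

```text
time: 12.92
tool_pos: [0.5407, 0.107, 0.0647]
tool_rot: [-1.571, 0.0, -0.0]
contact_force: [0.8, -4.8, 4.0]
opening: 0.0679
[0.53956917 0.15142693 0.05408531] [0.50518117 0.5726509 ] yaw 0.004235109925537118
```

View pics/side5.png

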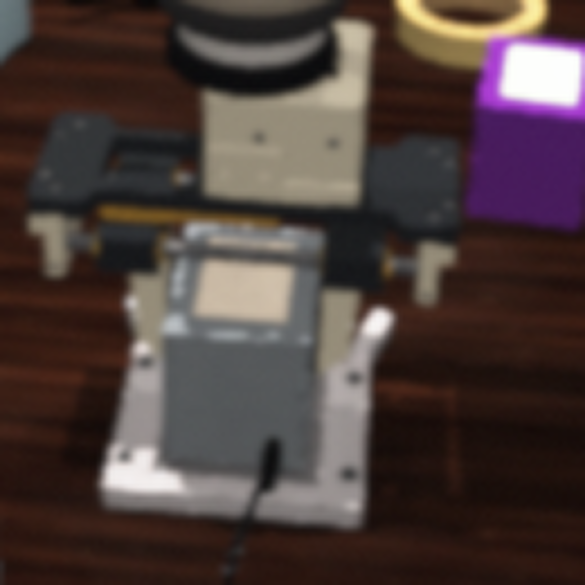

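Side view: the foot is nearly at the stop bar (zoom v≈470), with about 2 mm to go. Friction is about 5 N, so I'll creep on until contact.

```bash
for i in 1; do python3 -m creep '[{"dx":0,"dy":0,"dz":0.0005,"rx":0,"ry":0,"rz":0,"gripper":0.5},{"dx":0,"dy":0,"dz":0.001,"rx":0,"ry":0,"rz":0,"gripper":0.5},{"dx":0,"dy":0,"dz":0.001,"rx":0,"ry":0,"rz":0,"gripper":0.5}]' 40; done
```

```text
time: 13.35
tool_pos: [0.5407, 0.1081, 0.0647]
tool_rot: [-1.571, 0.0, 0.0]
contact_force: [-0.5, -4.9, 4.6]
opening: 0.0677
```

```bash
python3 -m creep '[{"dx":0,"dy":0,"dz":0.0004,"rx":0,"ry":0,"rz":0,"gripper":0.5},{"dx":0,"dy":0,"dz":0.0008,"rx":0,"ry":0,"rz":0,"gripper":0.5},{"dx":0,"dy":0,"dz":0.0008,"rx":0,"ry":0,"rz":0,"gripper":0.5}]' 40
```

```text
time: 13.72
tool_pos: [0.5407, 0.1088, 0.0647]
tool_rot: [-1.571, 0.0, -0.0]
contact_force: [0.2, -5.1, 4.3]
opening: 0.0676
```

```bash
python3 -m creep '[{"dx":0,"dy":0,"dz":0.0004,"rx":0,"ry":0,"rz":0,"gripper":0.5},{"dx":0,"dy":0,"dz":0.0008,"rx":0,"ry":0,"rz":0,"gripper":0.5},{"dx":0,"dy":0,"dz":0.0008,"rx":0,"ry":0,"rz":0,"gripper":0.5}]' 40
```

```text
time: 14.1
tool_pos: [0.5407, 0.1095, 0.0647]
tool_rot: [-1.571, 0.0, 0.0]
contact_force: [0.8, -5.2, 4.4]
opening: 0.0678
```

```bash
python3 -m creep '[{"dx":0,"dy":0,"dz":0.0004,"rx":0,"ry":0,"rz":0,"gripper":0.5},{"dx":0,"dy":0,"dz":0.0008,"rx":0,"ry":0,"rz":0,"gripper":0.5},{"dx":0,"dy":0,"dz":0.0008,"rx":0,"ry":0,"rz":0,"gripper":0.5}]' 40
```

```text
time: 14.48
tool_pos: [0.5407, 0.1096, 0.0648]
tool_rot: [-1.572, 0.0, 0.0]
contact_force: [0.4, -8.9, 6.5]
opening: 0.0682
```

The advance stopped at y=0.1096, against a predicted home of 0.1098, and the force stepped up to 9 N. The base is home. Now I'll draw the lid up gently.

```bash
python3 -m creep '[{"dx":0,"dy":0,"dz":-0.0005,"rx":0,"ry":0,"rz":0,"gripper":0.5},{"dx":0,"dy":0,"dz":-0.0005,"rx":0,"ry":0,"rz":0,"gripper":0.5},{"dx":0,"dy":-0.003,"dz":-0.0005,"rx":0,"ry":0,"rz":0,"gripper":0.5},{"dx":0,"dy":-0.006,"dz":-0.0005,"rx":0,"ry":0,"rz":0,"gripper":0.5},{"dx":0,"dy":-0.010,"dz":-0.0005,"rx":0,"ry":0,"rz":0,"gripper":0.5},{"dx":0,"dy":-0.010,"dz":-0.0005,"rx":0,"ry":0,"rz":0,"gripper":0.5}]' 45
python3 - <<'E'
from h import *
togo(.5407,.1096,.16,0)
n='side'
p,d=read_camera(n);np.savez('pics/side6.npz',p=p,d=d)
cv2.imwrite(f"pics/{n}6.png",cv2.resize(p[160:290,200:330],None,fx=4.5,fy=4.5,interpolation=cv2.INTER_CUBIC)[:,:,::-1])
E
```

```text
time: 15.22
tool_pos: [0.5394, 0.1102, 0.0741]
tool_rot: [-1.571, 0.003, 0.0]
contact_force: [-2.2, -2.2, -9.5]
opening: 0.0683
t 15.22 pos [0.5394 0.1102 0.0741] rot [-1.5706e+00  3.5000e-03  1.0000e-04] F [-2.22 -2.19 -9.5 ] T [-0.34  0.55 -0.01] open 0.0683
d [ 0.001  -0.086  -0.0006] r [-0.0002  0.0001 -0.0035]
```

View pics/side6.png

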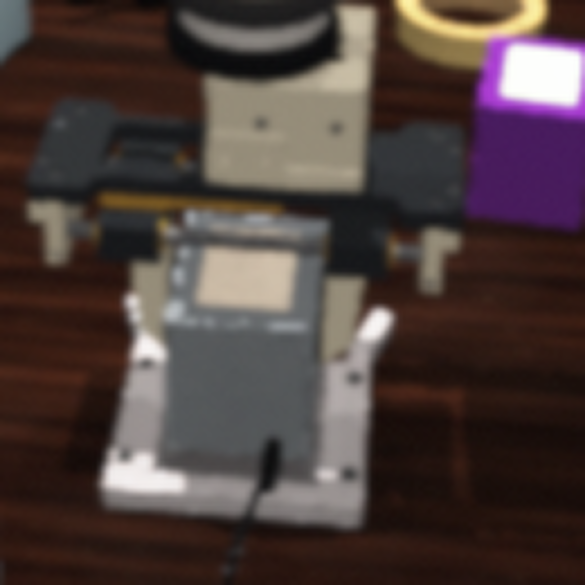

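Force is −9.5 N, within the stated draw resistance, and the lid edge rose relative to the stop bar. Continuing straight up.

```bash
python3 -m creep '[{"dx":0,"dy":-0.006,"dz":0,"rx":0,"ry":0,"rz":0,"gripper":0.5},{"dx":0,"dy":-0.012,"dz":0,"rx":0,"ry":0,"rz":0,"gripper":0.5},{"dx":0,"dy":-0.018,"dz":0,"rx":0,"ry":0,"rz":0,"gripper":0.5},{"dx":0,"dy":-0.024,"dz":0,"rx":0,"ry":0,"rz":0,"gripper":0.5},{"dx":0,"dy":-0.030,"dz":0,"rx":0,"ry":0,"rz":0,"gripper":0.5},{"dx":0,"dy":-0.036,"dz":0,"rx":0,"ry":0,"rz":0,"gripper":0.5},{"dx":0,"dy":-0.042,"dz":0,"rx":0,"ry":0,"rz":0,"gripper":0.5},{"dx":0,"dy":-0.042,"dz":0,"rx":0,"ry":0,"rz":0,"gripper":0.5}]' 45
python3 - <<'E'
from h import *
togo(.5407,.1096,.17,0)
n='side'
p,d=read_camera(n)
cv2.imwrite(f"pics/{n}7.png",cv2.resize(p[130:290,190:330],None,fx=3.7,fy=3.7,interpolation=cv2.INTER_CUBIC)[:,:,::-1])
E
```

```text
time: 16.27
tool_pos: [0.5414, 0.1101, 0.1179]
tool_rot: [-1.571, -0.002, 0.0]
contact_force: [-1.3, -2.6, -5.6]
opening: 0.0682
t 16.27 pos [0.5414 0.1101 0.1179] rot [-1.5706e+00 -2.2000e-03  2.0000e-04] F [-1.28 -2.6  -5.63] T [-0.47  0.27  0.11] open 0.0682
d [-0.0006 -0.0521 -0.0005] r [-0.0002  0.0002  0.0022]
```

View pics/side7.png

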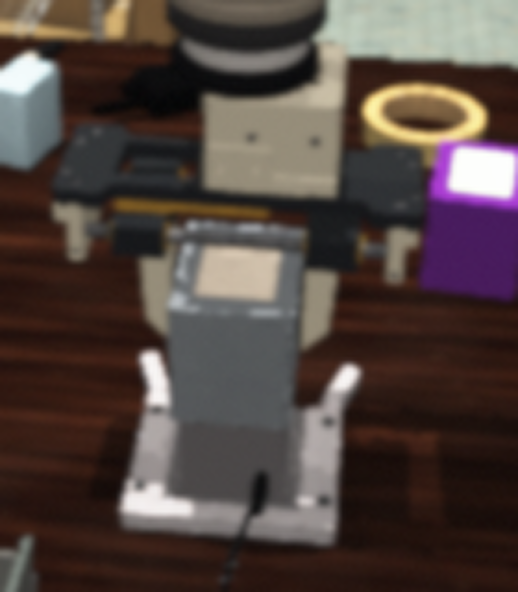

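The lid is up about 50 mm with the base tray showing below, still in place. On to clear height.

```bash
python3 -m creep '[{"dx":0,"dy":-0.003,"dz":0,"rx":0,"ry":0,"rz":0,"gripper":0.5},{"dx":0,"dy":-0.006,"dz":0,"rx":0,"ry":0,"rz":0,"gripper":0.5},{"dx":0,"dy":-0.009,"dz":0,"rx":0,"ry":0,"rz":0,"gripper":0.5},{"dx":0,"dy":-0.012,"dz":0,"rx":0,"ry":0,"rz":0,"gripper":0.5},{"dx":0,"dy":-0.016,"dz":0,"rx":0,"ry":0,"rz":0,"gripper":0.5},{"dx":0,"dy":-0.020,"dz":0,"rx":0,"ry":0,"rz":0,"gripper":0.5},{"dx":0,"dy":-0.025,"dz":0,"rx":0,"ry":0,"rz":0,"gripper":0.5},{"dx":0,"dy":-0.030,"dz":0,"rx":0,"ry":0,"rz":0,"gripper":0.5},{"dx":0,"dy":-0.036,"dz":0,"rx":0,"ry":0,"rz":0,"gripper":0.5},{"dx":0,"dy":-0.042,"dz":0,"rx":0,"ry":0,"rz":0,"gripper":0.5},{"dx":0,"dy":-0.05,"dz":0,"rx":0,"ry":0,"rz":0,"gripper":0.5},{"dx":0,"dy":-0.06,"dz":0,"rx":0,"ry":0,"rz":0,"gripper":0.5},{"dx":0,"dy":-0.07,"dz":0,"rx":0,"ry":0,"rz":0,"gripper":0.5},{"dx":0,"dy":-0.07,"dz":0,"rx":0,"ry":0,"rz":0,"gripper":0.5},{"dx":0,"dy":-0.07,"dz":0,"rx":0,"ry":0,"rz":0,"gripper":0.5}]' 45
python3 - <<'E'
from h import *
togo(.5407,-.10,.19,0)
n='side'
p,d=read_camera(n);np.savez('pics/side8.npz',p=p,d=d)
P=cloud(n,d)
q=P[80:310,190:340].reshape(-1,3)
for zl in np.arange(.08,.22,.01):
    s=q[(q[:,2]>zl)&(q[:,2]<zl+.01)&(abs(q[:,0]-.54)<.033)&(q[:,1]>.1)&(q[:,1]<.17)]
    if len(s):print(round(zl,3),len(s),s.mean(0).round(4),np.percentile(s[:,0],[2,98]).round(4))
cv2.imwrite(f"pics/{n}8.png",cv2.resize(p[100:290,190:330],None,fx=3.1,fy=3.1,interpolation=cv2.INTER_CUBIC)[:,:,::-1])
E
```

```text
time: 18.2
tool_pos: [0.5406, 0.11, 0.1866]
tool_rot: [-1.571, 0.0, -0.0]
contact_force: [0.9, -0.8, -0.6]
opening: 0.0675
t 18.2 pos [0.5406 0.11   0.1866] rot [-1.5707e+00  3.0000e-04 -0.0000e+00] F [ 0.92 -0.79 -0.62] T [-0.09  0.09  0.03] open 0.0675
d [ 1.0e-04 -3.4e-03 -2.1e-01] r [-0.0001 -0.     -0.0003]
0.08 443 [0.5382 0.1309 0.0869] [0.5093 0.5664]
0.09 53 [0.5381 0.1342 0.0907] [0.5088 0.5678]
0.13 24 [0.5423 0.1538 0.1389] [0.5088 0.5688]
0.14 138 [0.5383 0.1544 0.145 ] [0.5075 0.5714]
0.15 148 [0.5398 0.1545 0.155 ] [0.5078 0.5716]
0.16 140 [0.54   0.1544 0.1649] [0.5094 0.5713]
0.17 151 [0.5399 0.1545 0.1749] [0.5085 0.5713]
0.18 154 [0.5397 0.1545 0.185 ] [0.509  0.5712]
0.19 159 [0.5392 0.1546 0.1951] [0.5078 0.5709]
0.2 161 [0.5399 0.1544 0.205 ] [0.508  0.5711]
0.21 582 [0.5397 0.1321 0.215 ] [0.5083 0.5713]
```

View pics/side8.png

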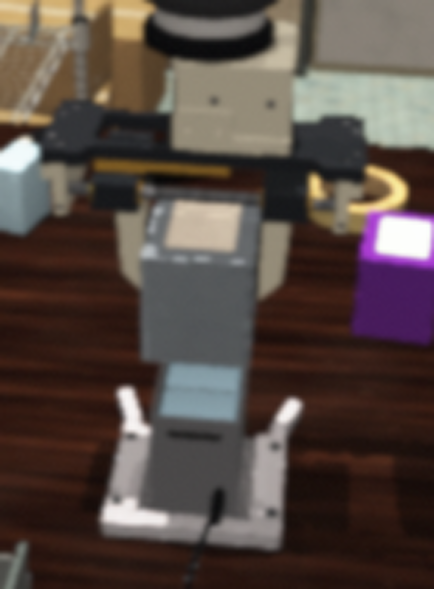

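The lid rim is at about 0.138 m, clear of the base. Both light-blue carton tops are visible at z≈0.087, and the base is still home. Carrying the lid over to the free area.

```bash
python3 -m creep '[{"dx":0,"dy":0,"dz":-0.008,"rx":0,"ry":0,"rz":0,"gripper":0.5},{"dx":0.005,"dy":0,"dz":-0.023,"rx":0,"ry":0,"rz":0,"gripper":0.5},{"dx":0.01,"dy":0,"dz":-0.045,"rx":0,"ry":0,"rz":0,"gripper":0.5},{"dx":0.015,"dy":0,"dz":-0.07,"rx":0,"ry":0,"rz":0,"gripper":0.5},{"dx":0.02,"dy":0,"dz":-0.095,"rx":0,"ry":0,"rz":0,"gripper":0.5},{"dx":0.025,"dy":0,"dz":-0.12,"rx":0,"ry":0,"rz":0,"gripper":0.5},{"dx":0.03,"dy":0,"dz":-0.145,"rx":0,"ry":0,"rz":0,"gripper":0.5},{"dx":0.03,"dy":0,"dz":-0.17,"rx":0,"ry":0,"rz":0,"gripper":0.5},{"dx":0.03,"dy":0,"dz":-0.195,"rx":0,"ry":0,"rz":0,"gripper":0.5},{"dx":0.03,"dy":0,"dz":-0.212,"rx":0,"ry":0,"rz":0,"gripper":0.5},{"dx":0.03,"dy":0,"dz":-0.22,"rx":0,"ry":0,"rz":0,"gripper":0.5},{"dx":0.03,"dy":0,"dz":-0.22,"rx":0,"ry":0,"rz":0,"gripper":0.5},{"dx":0.03,"dy":0,"dz":-0.22,"rx":0,"ry":0,"rz":0,"gripper":0.5}]' 45
python3 - <<'E'
from h import *
togo(.5707,-.11,.0488,0)
n='side'
p,d=read_camera(n);np.savez('pics/side9.npz',p=p,d=d)
P=cloud(n,d);q=P[60:240,180:330].reshape(-1,3)
s=q[(q[:,2]>.12)&(q[:,2]<.205)&(abs(q[:,0]-.568)<.033)&(q[:,1]>-.09)&(q[:,1]<-.05)]
print(len(s),s.mean(0),s[:,2].min(),np.polyfit(s[:,2],s[:,1],1))
cv2.imwrite(f"pics/{n}9.png",cv2.resize(p[60:280,160:350],None,fx=2.7,fy=2.7,interpolation=cv2.INTER_CUBIC)[:,:,::-1])
E
```

```text
time: 19.88
tool_pos: [0.5707, -0.1093, 0.1867]
tool_rot: [-1.57, 0.0, 0.001]
contact_force: [-0.3, -0.3, -0.1]
opening: 0.0679
t 19.88 pos [ 0.5707 -0.1093  0.1867] rot [-1.5704e+00  1.0000e-04  7.0000e-04] F [-0.28 -0.3  -0.1 ] T [-0.12  0.07 -0.07] open 0.0679
d [-0.      0.1379 -0.0008] r [-0.0004  0.0007 -0.0001]
694 [ 0.56781573 -0.06495446  0.17262663] 0.13800393014736273 [ 0.00196053 -0.0652929 ]
```

View pics/side9.png

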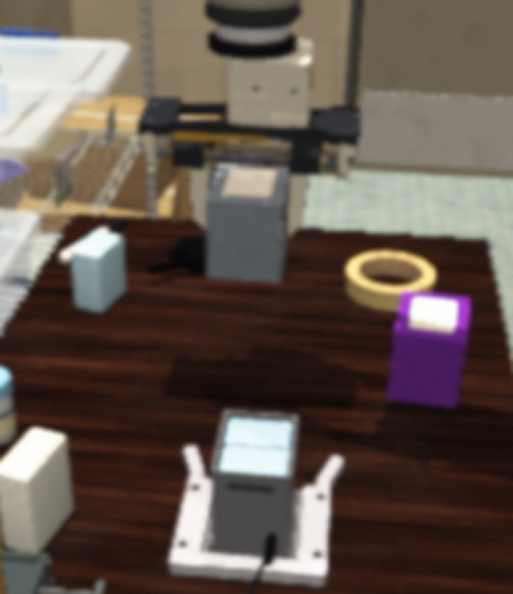

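The base is home with both cartons standing, and the lid is upright above free worktop. Lowering.

```bash
python3 -m creep '[{"dx":0,"dy":0.01,"dz":0,"rx":0,"ry":0,"rz":0,"gripper":0.5},{"dx":0,"dy":0.028,"dz":0,"rx":0,"ry":0,"rz":0,"gripper":0.5},{"dx":0,"dy":0.048,"dz":0,"rx":0,"ry":0,"rz":0,"gripper":0.5},{"dx":0,"dy":0.068,"dz":0,"rx":0,"ry":0,"rz":0,"gripper":0.5},{"dx":0,"dy":0.088,"dz":0,"rx":0,"ry":0,"rz":0,"gripper":0.5},{"dx":0,"dy":0.105,"dz":0,"rx":0,"ry":0,"rz":0,"gripper":0.5},{"dx":0,"dy":0.117,"dz":0,"rx":0,"ry":0,"rz":0,"gripper":0.5},{"dx":0,"dy":0.125,"dz":0,"rx":0,"ry":0,"rz":0,"gripper":0.5},{"dx":0,"dy":0.130,"dz":0,"rx":0,"ry":0,"rz":0,"gripper":0.5},{"dx":0,"dy":0.133,"dz":0,"rx":0,"ry":0,"rz":0,"gripper":0.5},{"dx":0,"dy":0.134,"dz":0,"rx":0,"ry":0,"rz":0,"gripper":0.5},{"dx":0,"dy":0.135,"dz":0,"rx":0,"ry":0,"rz":0,"gripper":0.5},{"dx":0,"dy":0.135,"dz":0,"rx":0,"ry":0,"rz":0,"gripper":0.5}]' 45
python3 -m creep '[{"dx":0,"dy":0.0005,"dz":0,"rx":0,"ry":0,"rz":0,"gripper":0.5},{"dx":0,"dy":0.001,"dz":0,"rx":0,"ry":0,"rz":0,"gripper":0.5},{"dx":0,"dy":0.0015,"dz":0,"rx":0,"ry":0,"rz":0,"gripper":0.5},{"dx":0,"dy":0.002,"dz":0,"rx":0,"ry":0,"rz":0,"gripper":0.5},{"dx":0,"dy":0.002,"dz":0,"rx":0,"ry":0,"rz":0,"gripper":0.5}]' 45
```

```text
time: 21.55
tool_pos: [0.5708, -0.11, 0.0519]
tool_rot: [-1.571, -0.0, -0.0]
contact_force: [1.0, 0.0, -0.8]
opening: 0.0679
time: 22.18
tool_pos: [0.5707, -0.11, 0.0496]
tool_rot: [-1.571, 0.0, -0.0]
contact_force: [0.5, 0.5, -0.8]
opening: 0.068
```

```bash
python3 -m creep '[{"dx":0,"dy":0.0005,"dz":0,"rx":0,"ry":0,"rz":0,"gripper":0.5},{"dx":0,"dy":0.001,"dz":0,"rx":0,"ry":0,"rz":0,"gripper":0.5},{"dx":0,"dy":0.001,"dz":0,"rx":0,"ry":0,"rz":0,"gripper":0.5}]' 45
```

```text
time: 22.55
tool_pos: [0.5708, -0.11, 0.0488]
tool_rot: [-1.571, -0.0, -0.0]
contact_force: [-0.0, -0.2, 0.5]
opening: 0.0677
```

```bash
python3 -m creep '[{"dx":0,"dy":0.0005,"dz":0,"rx":0,"ry":0,"rz":0,"gripper":0.5},{"dx":0,"dy":0.0007,"dz":0,"rx":0,"ry":0,"rz":0,"gripper":0.5},{"dx":0,"dy":0.0007,"dz":0,"rx":0,"ry":0,"rz":0,"gripper":0.5},{"dx":0,"dy":0.0007,"dz":0,"rx":0,"ry":0,"rz":0,"gripper":0.5}]' 45
```

```text
time: 23.05
tool_pos: [0.5708, -0.11, 0.0487]
tool_rot: [-1.571, -0.0, 0.0]
contact_force: [-1.9, -0.2, 6.4]
opening: 0.0677
```

Contact is confirmed: 6.4 N upward with descent stopped at z=0.0487. Now I'll release gently and withdraw.

```bash
python3 -m creep '[{"dx":0,"dy":-0.0005,"dz":0,"rx":0,"ry":0,"rz":0,"gripper":0.5},{"dx":0,"dy":-0.0005,"dz":0,"rx":0,"ry":0,"rz":0,"gripper":0.76},{"dx":0,"dy":-0.0005,"dz":0,"rx":0,"ry":0,"rz":0,"gripper":0.85},{"dx":0,"dy":-0.0005,"dz":0,"rx":0,"ry":0,"rz":0,"gripper":0.95},{"dx":0,"dy":-0.0005,"dz":0,"rx":0,"ry":0,"rz":0,"gripper":1},{"dx":0,"dy":-0.0005,"dz":0,"rx":0,"ry":0,"rz":0,"gripper":1},{"dx":0,"dy":-0.0005,"dz":0,"rx":0,"ry":0,"rz":0,"gripper":1},{"dx":0,"dy":-0.0005,"dz":0,"rx":0,"ry":0,"rz":0,"gripper":1}]' 20
python3 - <<'E'
from h import *
togo(.57,-.11,.2,0)
p,d=read_camera('side')
cv2.imwrite("pics/side10.png",cv2.resize(p[100:230,180:330],None,fx=4,fy=4,interpolation=cv2.INTER_CUBIC)[:,:,::-1])
E
```

```text
time: 24.05
tool_pos: [0.5708, -0.11, 0.0485]
tool_rot: [-1.571, -0.0, -0.0]
contact_force: [0.3, -0.4, 0.1]
opening: 0.0918
t 24.05 pos [ 0.5708 -0.11    0.0485] rot [-1.5707e+00 -1.0000e-04 -0.0000e+00] F [ 0.31 -0.43  0.14] T [-0.09  0.04  0.05] open 0.0918
d [-0.0008 -0.1515 -0.    ] r [-0.0001 -0.      0.0001]
```

View pics/side10.png

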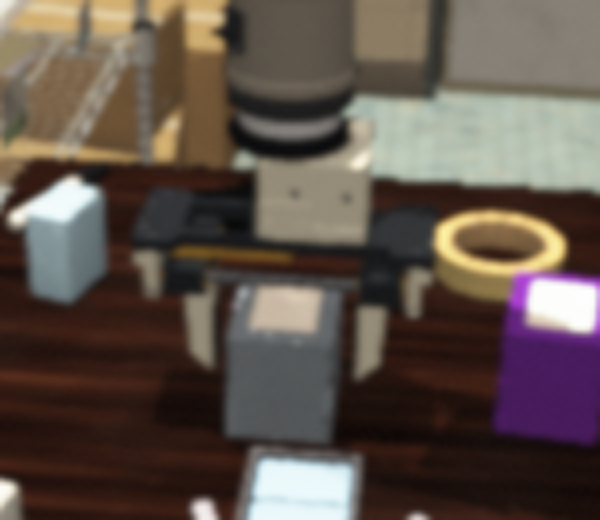

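The lid stands free between the open fingers. Rising, then moving aside to the start area for a clear view.

```bash
python3 -m creep '[{"dx":0,"dy":-0.015,"dz":0,"rx":0,"ry":0,"rz":0,"gripper":1},{"dx":0,"dy":-0.035,"dz":0,"rx":0,"ry":0,"rz":0,"gripper":1},{"dx":0,"dy":-0.06,"dz":0,"rx":0,"ry":0,"rz":0,"gripper":1},{"dx":0,"dy":-0.09,"dz":0,"rx":0,"ry":0,"rz":0,"gripper":1},{"dx":0,"dy":-0.13,"dz":0,"rx":0,"ry":0,"rz":0,"gripper":1},{"dx":0,"dy":-0.17,"dz":0,"rx":0,"ry":0,"rz":0,"gripper":1},{"dx":-0.03,"dy":-0.195,"dz":0.02,"rx":0,"ry":0,"rz":0,"gripper":1},{"dx":-0.06,"dy":-0.195,"dz":0.06,"rx":0,"ry":0,"rz":0,"gripper":1},{"dx":-0.09,"dy":-0.195,"dz":0.11,"rx":0,"ry":0,"rz":0,"gripper":1},{"dx":-0.12,"dy":-0.195,"dz":0.16,"rx":0,"ry":0,"rz":0,"gripper":1},{"dx":-0.15,"dy":-0.195,"dz":0.22,"rx":0,"ry":0,"rz":0,"gripper":1},{"dx":-0.18,"dy":-0.195,"dz":0.28,"rx":0,"ry":0,"rz":0,"gripper":1},{"dx":-0.21,"dy":-0.195,"dz":0.34,"rx":0,"ry":0,"rz":0,"gripper":1},{"dx":-0.24,"dy":-0.195,"dz":0.4,"rx":0,"ry":0,"rz":0,"gripper":1},{"dx":-0.27,"dy":-0.195,"dz":0.45,"rx":0,"ry":0,"rz":0,"gripper":1},{"dx":-0.27,"dy":-0.195,"dz":0.45,"rx":0,"ry":0,"rz":0,"gripper":1},{"dx":-0.27,"dy":-0.195,"dz":0.45,"rx":0,"ry":0,"rz":0,"gripper":1}]' 20
python3 - <<'E'
from h import *
for n in("side","top"):
    p,d=read_camera(n); np.savez(f"pics/{n}11.npz",p=p,d=d)
    cv2.imwrite(f"pics/{n}11.png",p[:,:,::-1])
    P=cloud(n,d).reshape(-1,3)
    s=P[(P[:,2]>.070)&(P[:,2]<.084)&(abs(P[:,0]-.57)<.06)&(abs(P[:,1]+.11)<.07)]
    print(n,'lid',len(s),np.median(s[:,2]),cv2.minAreaRect(s[:,:2].astype(np.float32)*1000))
    s=P[(P[:,2]>.075)&(P[:,2]<.1)&(abs(P[:,0]-.54)<.05)&(abs(P[:,1]-.11)<.06)]
    print(n,'tray',len(s),np.median(s[:,2]),cv2.minAreaRect(s[:,:2].astype(np.float32)*1000))
E
```

```text
time: 26.22
tool_pos: [0.3005, 0.3402, 0.2441]
tool_rot: [-1.571, -0.001, 0.002]
contact_force: [-0.1, -0.7, -0.6]
opening: 0.0916
side lid 493 0.07743188572924614 ((568.9117431640625, -107.19903564453125), (68.20378112792969, 90.00882720947266), 0.29418155550956726)
side tray 810 0.08719808766221854 ((538.4404907226562, 111.99848175048828), (87.47301483154297, 60.05095672607422), 89.9657974243164)
top lid 914 0.07679065657276363 ((571.8439331054688, -110.29161071777344), (84.6209716796875, 66.88282775878906), 89.13780975341797)
top tray 721 0.08649186993937164 ((541.2258911132812, 108.68960571289062), (84.19799041748047, 60.150753021240234), 89.33131408691406)
```

View pics/top11.png

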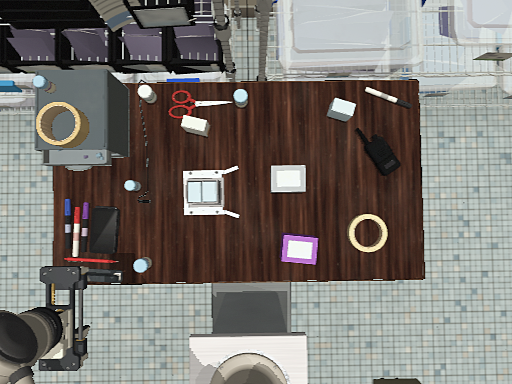

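View pics/side11.png

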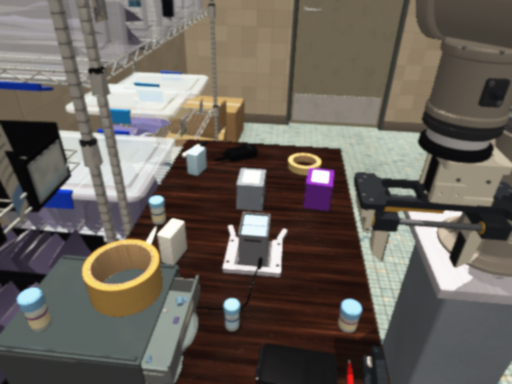

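Both views show the tray home in the hold-down, at (.5412,.1087) against (.541,.108) for the hold-down origin in the top view. Both cartons are in it, the lid stands upright at (.572,−.110) with its top at 77 mm, and the bystanders are where they were. Handing in.

```bash
python3 -c "
from cell import robot,status
print(robot.hand_in()); print(status.observe()['time'])"
```

```text
the job is handed in; nothing more can be done
None
the job is handed in; nothing more can be done
```

The box is open and the job is handed in, at about 26 s of the 72 s allowed; the hand-in itself reports no verdict.

**What I did:** I gripped the lid across its 68 mm side and slid the box flat along the worktop into the hold-down until it met the stop. Forward force reached about 9 N on contact, after about 5 N while sliding. I then drew the lid straight up; the highest reading I took was 9.5 N. I carried the lid to free worktop, set it down while still held (6.4 N contact), released it and backed the arm away.

**Last checks:**
- **Base:** about 1 mm from home in the top view, with both cartons standing in it.
- **Lid:** upright with its top at 77 mm, which puts its rim on the worktop. It stands about 220 mm from the hold-down origin.
- **Other things:** the bystanders and the purple look-alike look unmoved in both views. I compared these by eye, not by measurement.
- **Robot:** clear of everything, gripper open.

**Disagreements:** the two cameras differ by about 3 mm in absolute position, so I judged the fit from offsets within a single view. The tool also shifted sideways by about 1 mm for a moment as the lid began to rise, then came back. No check failed.

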